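# Test-run a ceiling light: glass snug, then voltage up to the index

### The arm

A 6-joint arm with a two-finger parallel gripper is mounted at the origin on the work surface. World frame = base frame: x ahead of the robot, y to its left, z up, the work surface at z = 0. Lengths are in m, angles in rad, forces in N, time in s.
With the tool pointing down it reaches from about 0.25 to 0.775 m from the base axis. Payload 4 kg.
Tool frame: the origin (TCP) lies on the centre line of the jaws, within the pads' length; the fingertips stand 22 mm ahead of it and the grasp point (between the pads) lies 3 mm ahead of it (ctrl.tip_reach is the z of the fingertips in the tool frame, in m); z points along the fingers, y is the line along which they close (so a half turn about z gives the same grasp; the last joint's range is limited). The gripper opens to 85 mm and grips with 20 to 120 N. Pads are 22 mm wide; open, the fingers measure 114 mm over their backs; the gripper's body (76 mm by 85 mm) begins 54 mm behind the grasp point. The pads swing forward as they close: fully open they stand 13 mm farther back than shut.
Start: joints at [-1.299, 0.087, 1.371, -0, 1.684, -0.103], TCP at [0.201, -0.512, 0.253] pointing down, gripper open.
Joint ranges: [-3.1, 3.1], [-0.76, 2.03], [0.27, 2.55], [-1.08, 4.22], [0.17, 2.65], [-2.57, 2.57]. Speed limits (rad/s): [2.79, 2.79, 3.14, 3.14, 3.14, 3.14].

### API

Orientations are given as a unit quaternion [x, y, z, w].
In Python, from cell import ctrl, eyes, find_in, outline_of, spot_point gives the robot as it stands.
- The arm moves only by the tool drive_tool, never from a script. Its argument "increments" is a list that holds one entry, the list of rows, each a list of 5 numbers: the opening in per cent of the stroke, from 0 (shut) to 100 (fully open), then the shift along the tool's x, y, z in cm, then the turn about the tool's z in rad. In form: [[[grip, tx, ty, tz, spin], ...]]. A call has 1 to 10 rows; each row shifts and turns the commanded pose from where the row before left it, along the tool's axes as they then stand; what a row does not reach is not made up. A row lasts 1/12 s, in which the tool goes at most 41.7 mm and 7.16 degrees, less where a joint would pass 70% of its speed; a pose out of reach is approached as far as the arm can. A call is refused whole if a number of a shift passes 4.17 or a number of a turn 0.125, either way. A call with a gripper value outside its range is refused whole. The fingers move at their own pace and stop on an object; "newtons" is the grip in N (left out, the last holds). Time passes only in rows, so rows that do not move let the fingers close. It gives the time, the measured TCP pose, the force, the opening and the grip force at its end, in the units of the state.
- ctrl.observe(): the state, without advancing time (a new reading comes with each control period).
- eyes.read_camera(name): name is "side" or "top"; returns a dict with "pixels" (384x512x3 uint8, blue, green, red), "z_map" (384x512 float32, m along the optical axis (not along the pixel's ray), 0 where there is no reading), "fx", "fy", "cx", "cy" (pixels), "origin" and "attitude" of the camera in the world. Camera axes: x right, y up, looking along -z (the intrinsics and any distortion apply to the point x, -y, -z); pixel columns grow to the right and rows downward; lengths in m; the calibration is good to about 2 mm. A picture is of the moment at which its call begins.
- ctrl.job_done(): hands the job in; it is judged then, once.
Trained networks look in a picture, given as the dict that the camera call returned (one of the last four; its "shot" number tells which), for a name from the list of things; names that differ only in an ending like _2 or _b are one class to them, and where a whole thing is asked for, a point or a joint stands for the part that bears it (a point fixed in the world has none). Each returns a list of dicts, best first, with "confidence" (0 to 1); they miss things now and then, are a little off and sometimes report something else, mostly with a low value. They report only what shows in the picture. A call takes as long as a camera call.
- find_in(label, picture): "box" ([left, top, width, height] in pixels, round what is visible of it).
- outline_of(label, picture): "pixels" (384x512 bool, what is visible of it) and "box" ([left, top, width, height] in pixels, round what is visible of it).
- spot_point(label, picture): "point" ([column, row] in pixels: a listed point, or the origin of a listed thing).
The state is a dict: "t": time; "qpos": joint angles; "joint_velocities": joint speeds; "joint_torque": joint torques, N m; "tool_pos": TCP position; "orientation": TCP orientation; "force": force on the tool from outside, world axes, zero at the start; "moment": the same for the moment, N m; "opening": finger opening in m; "grip_force": force on a finger pad.
Only numpy, scipy, OpenCV 4.12 (cv2) and the standard library are available. Lean on these libraries where they do the work, as an engineer would, in place of code of your own. Each camera call takes 0.05 s, during which the arm holds its last target. There are 200 camera calls.

### The job

Test-run the ceiling light that is clamped on the plywood test board: first screw its ribbed opal glass down clockwise until you feel it go snug on its rubber gasket, without overtightening it. Then turn the knob of the variable transformer clockwise until its pointer stands at the steel index on the rim of the scale. Leave the other things on the counter where they are.

Things in the scene. Friction and masses are not known exactly. Their poses are not given: they have to be found in the camera images.
- glass (a joint): Free turning of the opal glass in its thread, rad, about the vertical, growing clockwise seen from above. 0 = the glass has come down on its gasket (further turning squeezes it); -1 = one radian of loose turning left. Starts between -1.5 and -0.6. Loose turning takes about 0.05 N m. The glass does not noticeably sink.
- gasket (a joint): Squeeze of the rubber gasket, rad: how far the glass was turned clockwise past first touch, 0 = not squeezed. Turning on takes 0.6 N m plus 1.2 N m per rad (a wrist sensor at standstill shows about 0.2 less: a clear jump at first touch). The squeeze stays when let go. Snug is 0.03 to 0.60 rad, best about 0.2; above 0.60 it is overtightened. A grip of 45 N does not slip.
- fitting: The light on its board, fixed: plywood board 150 by 170 by 15 mm, two steel strap clamps, white terminal block, turned wooden rose 116 mm in diameter, brass collar 72 mm in diameter up to 54 mm above the counter, upright glass on top. Origin on the glass's axis, at counter height. Beside the glass all is lower than 55 mm.
- glass_grip (a point): Point on the vertical axis of the opal glass, at a good height to grip it from above: 32 mm below its rounded top, 138 mm above the counter. The glass is 62 mm in diameter, its ribbed sides straight from 66 mm below to 18 mm above this point.
- dial (a joint): Angle of the transformer's black knob with its pointer, rad, 0 = at the scale's zero mark, growing clockwise seen from above, end stops at 0 and 5.236 (ten long marks of 0.524 rad each, short marks half way). Starts near zero. It turns with about 0.08 N m of friction and stays where it is left.
- dial_grip (a point): Point on the vertical axis of the round fluted black knob, at a good height to grip it from above: 11 mm below its flat top, 26 mm above the transformer's top. The knob is 52 mm in diameter and 32 mm tall and starts 5 mm above the transformer's flat top, which is 160 by 160 mm, 118 mm above the counter, and fixed.
- pointer_tip (a point): Tip of the knob's thin black pointer, 50 mm from the knob's axis, close over the white scale plate; it turns with the knob.
- index_mark (a point): Point on the scale, 50 mm from the knob's axis, at which the steel index points: where the tip of the pointer has to stand. The index is a small dark steel clip with a pointed inner end, on the rim of the white scale plate (70 mm radius), standing only 4 mm above the transformer's top.
- index (a joint): Angle of the steel index on the same scale as joint dial, rad; between 1.3 and 2.8, stiff, not to be moved.
- bell_shade: Bystander: loose white glass bell shade with brass cap, mouth down, 96 mm in diameter, 100 mm tall; origin at the centre of its underside.
- small_shade: Bystander: loose smaller bell shade, 72 mm in diameter, 85 mm tall; origin at the centre of its underside.
- screwdriver: Bystander: screwdriver lying flat, 170 mm long, along its x axis; origin under its middle.
- tape_roll: Bystander: black roll of tape lying flat, 60 mm in diameter, 18 mm tall; origin at the centre of its underside.
- carton: Bystander: upright cardboard bulb carton 64 by 64 by 115 mm; origin at the centre of its underside.
- wall_light: Bystander: wall light standing on its 110 mm wooden rose, with a bell glass on a short brass arm out to its x side, 100 mm tall; origin at the centre of the underside of the rose.
- screw_dish: Bystander: round aluminium dish of screws, 80 mm in diameter, 35 mm tall; origin at the centre of its underside.

How it is judged:
On the way, in this order (a step that is already met when the one before it is completed fails the run):
1. the glass is snug on its gasket while the pointer is still away from the index (value of joint gasket between 0.03 and 0.6 rad and horizontal distance between pointer_tip and index_mark above 0.015 m), for 0.2 s.
2. the pointer stands at the index (horizontal distance between pointer_tip and index_mark below 0.0045 m), for 0.2 s.
At the end, for the whole second after the job is handed in: The glass squeezes its gasket by 0.03 to 0.60 rad, the pointer's tip is within 4.5 mm (about 5 degrees) of the index's mark and the knob is at rest (value of joint gasket between 0.03 and 0.6 rad and horizontal distance between pointer_tip and index_mark below 0.0045 m and velocity of joint dial between -0.05 and 0.05 rad/s); the robot touches nothing.
It fails at once if the glass is overtightened (gasket squeezed by more than 0.60 rad) (value of joint gasket above 0.6 rad).
It fails at once if the index is pushed along the scale (its mark moves more than 4 mm) (distance of index_mark from where it was at the start of the episode above 0.004 m).
It fails at once if another thing on the counter is moved more than 30 mm or tipped (distance of any of bell_shade, small_shade, screwdriver, tape_roll, carton, wall_light, screw_dish from where it was at the start of the episode above 0.03 m or angle between any of bell_shade, small_shade, screwdriver, tape_roll, carton, wall_light, screw_dish's own z axis and vertical above 0.5 rad).
It also fails if it takes over 59 s, if anything falls off the work surface, if the arm or the gripper's body presses on something with over 40 N, if the wrist force passes 120 N, or if a joint passes its speed limit or range.

## Working session

There is one attempt and no reset: what is moved stays moved. The work goes in short steps, Python scripts to look and compute and a tool call to move; the robot and the scene stay as the last step left them, time stands still between calls to the robot, and variables do not carry over. Pictures are saved under pics/ and viewed, at most 10 in all, crops included, and the job is handed in when it is done.

Besides the shell and the picture viewer there is one more tool, called after "Emit:" as name(argument=value, ...) on one line, values as JSON. drive_tool: Moves the arm, as the interface text tells. Its arguments: {"type":"object","properties":{"increments":{"type":"array","items":{"type":"array","items":{"type":"array","items":{"type":"number"}}}},"newtons":{"type":"number"}},"required":["increments"]}

```bash
mkdir -p pics; ls; cat > h.py <<'E'
import numpy as np, cv2
from scipy.spatial.transform import Rotation as R
from cell import ctrl, eyes, find_in, outline_of, spot_point
def ray(p,u,v):
    d=R.from_quat(p["attitude"]).as_matrix()@np.array([(u-p["cx"])/p["fx"],-(v-p["cy"])/p["fy"],-1])
    return np.array(p["origin"]),d
def at_z(p,u,v,z):
    o,d=ray(p,u,v); return o+d*(z-o[2])/d[2]
def at_depth(p,u,v):
    o,d=ray(p,u,v); return o+d*p["z_map"][int(round(v)),int(round(u))]
E
python3 - <<'E'
from h import *
np.set_printoptions(precision=4,suppress=True)
im=[]
for n in("top","side"):
    p=eyes.read_camera(n); im.append(p["pixels"]); print(n,p["origin"],p["attitude"],p["fx"],p["cx"],p["cy"],[k for k in p])
    for l,z in(("glass_grip",.138),("dial_grip",.144),("pointer_tip",.121),("index_mark",.121)):
        for r in spot_point(l,p)[:2]: print(l,r["point"],round(r["confidence"],2),at_z(p,*r["point"],z))
    for l in ("glass","dial","carton","bell_shade","wall_light","small_shade","screw_dish"):
        for r in spot_point(l,p)[:1]: print(l,r["point"],round(r["confidence"],2),at_z(p,*r["point"],0))
cv2.imwrite("pics/a.png",cv2.resize(np.vstack(im),None,fx=.78,fy=.78))
print(ctrl.observe())
E
```

```text
pics
top [ 0.4722 -0.0084  1.4068] [ 0.0335 -0.0226 -0.6996  0.7134] 355.70939759706533 253.6359296036756 190.47673417786612 ['pixels', 'z_map', 'fx', 'fy', 'cx', 'cy', 'origin', 'attitude', 'shot']
glass_grip [330.1, 196.4] 0.6 [ 0.5568 -0.2606  0.138 ]
dial_grip [183.0, 207.3] 0.6 [0.5076 0.2622 0.144 ]
pointer_tip [173.1, 217.5] 0.62 [0.4707 0.3018 0.121 ]Traceback (most recent call last):
  File "<stdin>", line 9, in <module>
ValueError: it knows: bell_shade, carton, dial_grip, fitting, glass_grip, index_mark, pointer_tip, screw_dish, screwdriver, small_shade, tape_roll, wall_light
```

```bash

python3 - <<'E'
from h import *
np.set_printoptions(precision=4,suppress=True)
im=[]
for n in("top","side"):
    p=eyes.read_camera(n); im.append(p["pixels"]); print(n,p["origin"],p["attitude"],p["fx"],p["cx"],p["cy"])
    for l,z in(("glass_grip",.138),("dial_grip",.144),("pointer_tip",.121),("index_mark",.121)):
        for r in spot_point(l,p)[:2]: print(l,r["point"],round(r["confidence"],2),at_z(p,*r["point"],z))
    for l in ("fitting","carton","bell_shade","wall_light","small_shade","screw_dish"):
        for r in spot_point(l,p)[:1]: print(l,r["point"],round(r["confidence"],2),at_z(p,*r["point"],0))
cv2.imwrite("pics/a.png",cv2.resize(np.vstack(im),None,fx=.78,fy=.78))
cv2.imwrite("pics/b.png",cv2.resize(im[0][160:250,130:250],None,fx=6,fy=6,interpolation=cv2.INTER_CUBIC))
print(ctrl.observe())
E
```

```text
top [ 0.4722 -0.0084  1.4068] [ 0.0335 -0.0226 -0.6996  0.7134] 355.70939759706533 253.6359296036756 190.47673417786612
glass_grip [330.5, 196.2] 0.84 [ 0.5575 -0.2621  0.138 ]
pointer_tip [171.7, 218.0] 0.5 [0.4687 0.3068 0.121 ]
fitting [323.3, 197.1] 0.68 [ 0.5627 -0.2613  0.    ]
carton [370.6, 185.3] 0.55 [ 0.613  -0.4475  0.    ]
bell_shade [140.3, 229.2] 0.79 [0.4218 0.4592 0.    ]
wall_light [254.4, 142.9] 0.61 [0.7752 0.0152 0.    ]
small_shade [370.9, 219.4] 0.63 [ 0.4786 -0.4479  0.    ]
screw_dish [151.4, 178.4] 0.77 [0.6245 0.4238 0.    ]
side [0.0972 0.9433 1.0075] [-0.0963  0.4134  0.8808 -0.2097] 477.9916984607901 261.7456843074794 195.42044481100942
glass_grip [303.9, 151.0] 0.7 [ 0.543  -0.2516  0.138 ]
pointer_tip [238.4, 280.5] 0.61 [0.4797 0.2991 0.121 ]
pointer_tip [237.0, 257.5] 0.22 [0.5187 0.2356 0.121 ]
fitting [297.3, 184.8] 0.89 [ 0.5554 -0.2449  0.    ]
carton [309.1, 146.4] 0.64 [ 0.6082 -0.4783  0.    ]
bell_shade [230.9, 374.4] 0.78 [0.4145 0.4597 0.    ]
wall_light [197.5, 211.6] 0.89 [0.7828 0.0235 0.    ]
small_shade [338.6, 161.0] 0.89 [ 0.4774 -0.4394  0.    ]
screw_dish [174.1, 328.8] 0.59 [0.5993 0.4172 0.    ]
{'t': 1.35, 'qpos': array([-1.2991,  0.0872,  1.3707, -0.    ,  1.6836, -0.1031]), 'joint_velocities': array([ 0.0008,  0.0012,  0.0004,  0.0008, -0.0012,  0.0023]), 'joint_torque': array([ -0.0001, -35.1722, -31.3456,  -0.0001,   0.0005,  -0.    ]), 'tool_pos': array([ 0.2013, -0.5118,  0.2533]), 'orientation': array([ 0.9825,  0.1863, -0.    ,  0.    ]), 'force': array([0.685 , 0.9227, 0.2987]), 'moment': array([-0.0133, -0.0147,  0.0361]), 'grip_force': 0.0, 'opening': 0.08532835554541528}
```

View pics/a.png

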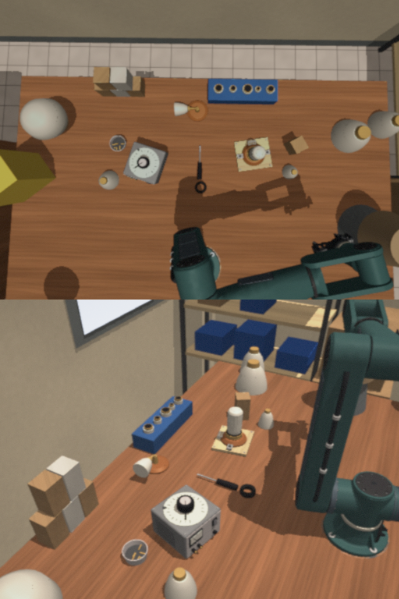

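View pics/b.png

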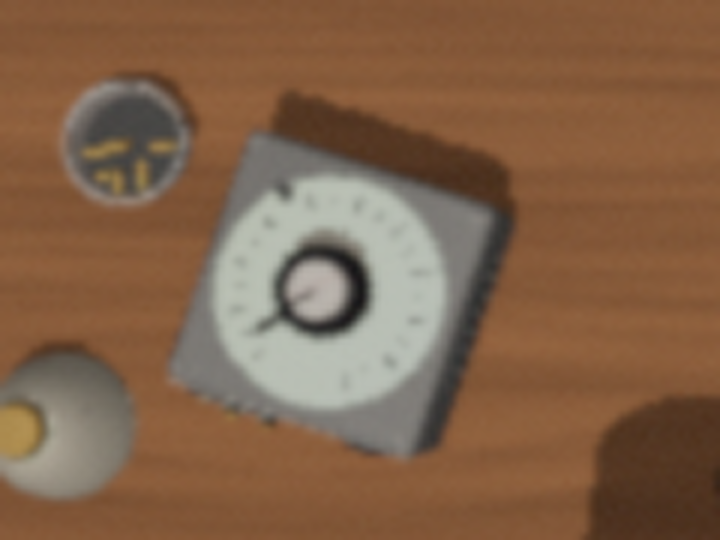

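The top view shows the fitting near (330,196), the transformer knob near (184,208), its pointer tip near (172,216) and the index near (177.5,192). I'll refine these positions with depth.

```bash
cat >> h.py <<'E'
def cloud(p):
    v,u=np.mgrid[0:384,0:512]; z=p["z_map"]; 
    d=np.stack([(u-p["cx"])/p["fx"],-(v-p["cy"])/p["fy"],-np.ones_like(z)],-1)*z[...,None]
    P=d@R.from_quat(p["attitude"]).as_matrix().T+np.array(p["origin"]); P[z==0]=9
    return P
def circ(X,r):
    from scipy.optimize import least_squares
    return least_squares(lambda c:np.hypot(*(X-c).T)-r,X.mean(0),loss="soft_l1",f_scale=.002)
E
python3 - <<'E'
from h import *
np.set_printoptions(precision=4,suppress=True)
for n in("top","side"):
    p=eyes.read_camera(n);P=cloud(p);Z=P[...,2]
    near=lambda x,y,r:np.hypot(P[...,0]-x,P[...,1]-y)<r
    m=near(.552,-.258,.05)&(Z>.155)&(Z<.18); X=P[m]; print(n,"glass top",m.sum(),X.mean(0),Z[m].max(),X[:,:2].min(0),X[:,:2].max(0))
    m=near(.552,-.258,.05)&(Z>.08)&(Z<.15); X=P[m]; f=circ(X[:,:2],.031); print("side",m.sum(),f.x,np.abs(f.fun).mean())
    m=near(.505,.262,.05)&(Z>.148)&(Z<.16); X=P[m]; print("knob",m.sum(),X.mean(0),(X[:,:2].min(0)+X[:,:2].max(0))/2,np.ptp(X[:,:2],0))
    m=near(.505,.262,.12)&(Z>.112)&(Z<.126)&(p["pixels"].min(-1)>165); X=P[m]; print("plate",m.sum(),X.mean(0),(X[:,:2].min(0)+X[:,:2].max(0))/2,np.ptp(X[:,:2],0))
    for (u,v) in ([(171.8,215.6),(177.5,191.7),(185,208.7)] if n=="top" else []): print(at_z(p,u,v,.121))
    if n=="side":
        cv2.imwrite("pics/c.png",cv2.resize(p["pixels"][225:310,190:290],None,fx=6,fy=6,interpolation=cv2.INTER_CUBIC))
    # tallest things
    g=P[(Z>.09)&(Z<.4)&(P[...,0]>.3)&(abs(P[...,1])<.5)]; 
E
```

```text
top glass top 231 [ 0.5601 -0.2593  0.1657] 0.17372321026541204 [ 0.5321 -0.2912] [ 0.5886 -0.2315]
side 60 [ 0.5604 -0.262 ] 0.0003526552912765857
knob 174 [0.5051 0.2613 0.1548] [0.5049 0.2621] [0.0499 0.054 ]
plate 773 [0.5025 0.2601 0.1196] [0.5043 0.2621] [0.1345 0.1357]
[0.4774 0.3067 0.121 ]
[0.5645 0.2893 0.121 ]
[0.5033 0.2597 0.121 ]
side glass top 174 [ 0.5542 -0.2518  0.1641] 0.17205446486259335 [ 0.5268 -0.2864] [ 0.5858 -0.2279]
side 345 [ 0.5586 -0.2621] 0.001887199699271239
knob 313 [0.5007 0.2661 0.154 ] [0.5033 0.2626] [0.0556 0.0578]
plate 1385 [0.4975 0.268  0.119 ] [0.5042 0.2606] [0.1425 0.1424]
```

View pics/c.png

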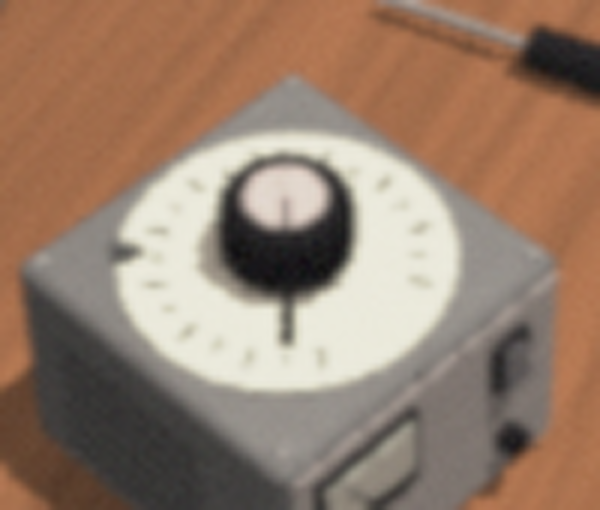

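The side view shows the index tip near (213.7,267), the pointer tip near (237.8,282) and the plate centre near (237.8,268.5). The glass is at about (.560,-.261) and the knob at (.504,.2615), so I'm moving over the glass.

Emit:
drive_tool(increments=[[[100, 2.8, -0.7, 0, 0], [100, 2.8, -0.7, 0, 0], [100, 2.8, -0.7, 0, 0], [100, 2.8, -0.7, 0, 0], [100, 2.8, -0.7, 0, 0], [100, 2.8, -0.7, 0, 0], [100, 2.8, -0.7, 0, 0], [100, 2.8, -0.7, 0, 0], [100, 2.8, -0.7, 0, 0], [100, 2.8, -0.7, 0, 0]]], newtons=50)

```text
t: 2.28
tool_pos: [0.4373, -0.3432, 0.2534]
orientation: [0.982, 0.186, 0.0, 0.0]
force: [-0.2, -0.6, 0.1]
opening: 0.086
grip_force: 0.0
```

```bash
cat > w.py <<'E'
import sys
from h import *
np.set_printoptions(precision=4,suppress=True)
s=ctrl.observe(); t=np.array(list(map(float,sys.argv[1:4])))
M=R.from_quat(s["orientation"]).as_matrix()
print("t",s["t"],"pos",s["tool_pos"],"togo cm (tool)",M.T@(t-s["tool_pos"])*100,"yaw",np.arctan2(M[1,0],M[0,0]),"zt",M[:,2],"q",s["qpos"],"F",s["force"],"M",s["moment"],s["opening"],s["grip_force"])
E
python3 w.py .560 -.261 .143
python3 - <<'E'
from h import *
p=eyes.read_camera("side")
a=[at_z(p,*x,.1215)[:2] for x in((213.7,267),(237.8,282),(237.8,268.5))];print(a)
b=[np.array(x) for x in((.5645,.2893),(.4774,.3067))]
for i,q in((a[0],a[1]),b):
  for c in((.5038,.2615),a[2]):
    f=lambda x:np.arctan2(*(x-np.array(c))[::-1]); print((f(q)-f(i)),f(i),f(q),np.linalg.norm(i-c),np.linalg.norm(q-c))
E
```

```text
t 2.2833 pos [ 0.4373 -0.3432  0.2534] togo cm (tool) [14.4233 -3.1636 11.0448] yaw 0.37482345740532014 zt [ 0.0002 -0.0003 -1.    ] q [-0.7673  0.1002  1.3564 -0.0001  1.6846  0.4286] F [-0.1912 -0.6493  0.0564] M [ 0.0226 -0.0038  0.0382] 0.0860275813415373 0.0
[array([0.55415816, 0.28944458]), array([0.47854548, 0.30413629]), array([0.49905196, 0.26697312])]
1.5989427940938692 0.5066101139820318 2.105552908075901 0.05759204249725909 0.04955445612330084
1.687818013662036 0.3871991383958996 2.0750171520579355 0.05951184076399791 0.042445458725717845
1.6699422229153909 0.42947860725589176 2.0994208301712827 0.06676323838760367 0.05234500931320958
1.7410492895609304 0.3287591277076036 2.069808417268534 0.06915153913990087 0.0452441409798308
```

Emit:
drive_tool(increments=[[[100, 2.8, -0.6, 0, 0], [100, 2.8, -0.6, 0, 0], [100, 2.8, -0.6, 0, 0], [100, 2.8, -0.6, 0, 0], [100, 2.4, -0.6, 0, 0], [100, 0, 0, 0, -0.1], [100, 0, 0, 0, -0.1], [100, 0, 0, 0, -0.1], [100, 0, 0, 0, -0.1], [100, 0, 0, 0, -0.1]]])

```text
t: 3.17
tool_pos: [0.5519, -0.2665, 0.2532]
orientation: [0.905, 0.426, -0.0, -0.0]
force: [0.9, 0.6, 0.2]
opening: 0.0853
grip_force: 0.0
```

Emit:
drive_tool(increments=[[[100, 0, 0, 0, -0.1], [100, 0, 0, 0, -0.1], [100, 0, 0, 0, -0.1], [100, 0, 0, 0, -0.1], [100, 0, 0, 0, -0.1], [100, 0, 0, 0, 0], [100, 0, 0, 0, 0], [100, 0, 0, 0, 0]]])

```text
t: 3.83
tool_pos: [0.5518, -0.2666, 0.2533]
orientation: [0.774, 0.634, -0.0, 0.0]
force: [0.2, 0.6, -0.6]
opening: 0.0856
grip_force: 0.0
```

```bash
python3 w.py .560 -.261 .143
```

```text
t 3.8333 pos [ 0.5518 -0.2666  0.2533] togo cm (tool) [ 0.7068  0.6952 11.03  ] yaw 1.372671319553254 zt [-0.0001 -0.0001 -1.    ] q [-0.5425  0.228   1.2105 -0.0001  1.7031 -0.3443] F [ 0.2246  0.6498 -0.5502] M [ 0.0513 -0.0164  0.013 ] 0.08561401700344874 0.0
```

Emit:
drive_tool(increments=[[[100, 0.7, 0.7, 0, 0], [100, 0, 0, 0, 0], [100, 0, 0, 2.2, 0], [100, 0, 0, 2.2, 0], [100, 0, 0, 2.2, 0], [100, 0, 0, 2.2, 0], [100, 0, 0, 2.2, 0], [100, 0, 0, 0, 0], [100, 0, 0, 0, 0]]])

```text
t: 4.58
tool_pos: [0.5595, -0.2603, 0.1418]
orientation: [0.773, 0.635, -0.001, -0.002]
force: [0.7, -0.9, 0.4]
opening: 0.0851
grip_force: 0.0
```

Emit:
drive_tool(increments=[[[60, 0, 0, 0, 0], [60, 0, 0, 0, 0], [60, 0, 0, 0, 0], [60, 0, 0, 0, 0], [50, 0, 0, 0, 0], [50, 0, 0, 0, 0], [50, 0, 0, 0, 0], [50, 0, 0, 0, 0]]], newtons=50)

```text
t: 5.25
tool_pos: [0.5603, -0.2614, 0.1464]
orientation: [0.773, 0.634, 0.0, 0.001]
force: [-4.1, 1.3, 6.3]
opening: 0.0598
grip_force: 56.2
```

```bash
python3 w.py .560 -.261 .143
```

```text
t 5.25 pos [ 0.5603 -0.2614  0.1464] togo cm (tool) [ 0.0381 -0.0371  0.3353] yaw 1.374637601914058 zt [ 0.0021 -0.002  -1.    ] q [-0.5279  0.2781  1.3623 -0.0007  1.4984 -0.3317] F [-4.0648  1.2838  6.3066] M [0.1603 0.5823 0.0079] 0.059782898038576046 56.18652561446652
```

Emit:
drive_tool(increments=[[[50, 0, 0, 0, 0.1], [50, 0, 0, 0, 0.1], [50, 0, 0, 0, 0.1], [50, 0, 0, 0, 0.1], [50, 0, 0, 0, 0.1], [50, 0, 0, 0, 0], [50, 0, 0, 0, 0], [50, 0, 0, 0, 0]]])

```text
t: 5.92
tool_pos: [0.5607, -0.2621, 0.1464]
orientation: [0.906, 0.424, 0.001, 0.002]
force: [-3.7, 0.3, 4.8]
opening: 0.0599
grip_force: 56.1
```

```bash
python3 w.py .560 -.261 .143
```

```text
t 5.9167 pos [ 0.5607 -0.2621  0.1464] togo cm (tool) [ 0.0403 -0.1206  0.3386] yaw 0.8748028111818348 zt [ 0.0032 -0.0034 -1.    ] q [-0.5282  0.2783  1.3619 -0.0013  1.4969  0.1679] F [-3.6784  0.2905  4.8299] M [-0.2275  0.433  -0.0677] 0.0599272567689327 56.09572305925212
```

Emit:
drive_tool(increments=[[[50, 0, 0, 0, 0.05], [50, 0, 0, 0, 0.1], [50, 0, 0, 0, 0], [50, 0, 0, 0, 0]]])

```text
t: 6.25
tool_pos: [0.5607, -0.2623, 0.1464]
orientation: [0.935, 0.355, 0.001, 0.003]
force: [-2.7, -0.2, 4.9]
opening: 0.06
grip_force: 56.0
```

```bash
python3 w.py .560 -.261 .143
```

```text
t 6.25 pos [ 0.5607 -0.2623  0.1464] togo cm (tool) [ 0.0338 -0.1482  0.3404] yaw 0.7249267911811111 zt [ 0.0034 -0.0041 -1.    ] q [-0.5282  0.2784  1.3618 -0.0019  1.4964  0.3178] F [-2.6562 -0.2412  4.8808] M [-0.3528  0.4187 -0.0302] 0.06000200916111954 56.049918124194846
```

Emit:
drive_tool(increments=[[[50, 0, 0, 0, 0.05], [50, 0, 0, 0, 0.05], [50, 0, 0, 0, 0], [50, 0, 0, 0, 0]]])

```text
t: 6.58
tool_pos: [0.5607, -0.2625, 0.1463]
orientation: [0.951, 0.308, 0.001, 0.003]
force: [-3.6, -1.6, 5.5]
opening: 0.06
grip_force: 56.1
```

```bash
python3 w.py .560 -.261 .143
```

```text
t 6.5833 pos [ 0.5607 -0.2625  0.1463] togo cm (tool) [ 0.0319 -0.1631  0.334 ] yaw 0.6260110914062615 zt [ 0.0031 -0.0047 -1.    ] q [-0.5282  0.2785  1.3618 -0.0025  1.4963  0.4168] F [-3.6009 -1.5561  5.5396] M [-0.465   0.4875  0.385 ] 0.05998237586337826 56.06100120814517
```

Emit:
drive_tool(increments=[[[50, 0, 0, 0, 0.05], [50, 0, 0, 0, 0.05], [50, 0, 0, 0, 0.05], [50, 0, 0, 0, 0], [50, 0, 0, 0, 0]]])

```text
t: 7.0
tool_pos: [0.5606, -0.2628, 0.1464]
orientation: [0.972, 0.236, 0.001, 0.003]
force: [-2.6, -1.2, 5.9]
opening: 0.06
grip_force: 56.0
```

```bash
python3 w.py .560 -.261 .143
```

```text
t 7.0 pos [ 0.5606 -0.2628  0.1464] togo cm (tool) [ 0.0238 -0.1895  0.3351] yaw 0.4764344231732401 zt [ 0.003  -0.0054 -1.    ] q [-0.5283  0.2785  1.3617 -0.0031  1.496   0.5663] F [-2.5781 -1.1681  5.9006] M [-0.5939  0.5018  0.5041] 0.05998098391863305 56.0300170944538
```

Emit:
drive_tool(increments=[[[100, 0, 0, 0, 0], [100, 0, 0, 0, 0], [100, 0, 0, 0, 0], [100, 0, 0, 0, 0], [100, 0, 0, -2.2, 0], [100, 0, 0, -2.2, 0], [100, 0, 0, -2.2, 0], [100, 0, 0, -2.2, 0], [100, 0, 0, -2.2, 0], [100, 0, 0, 0, 0]]])

```text
t: 7.83
tool_pos: [0.5619, -0.2618, 0.2594]
orientation: [0.972, 0.235, 0.004, 0.004]
force: [0.7, -0.7, 1.1]
opening: 0.0855
grip_force: 0.0
```

Emit:
drive_tool(increments=[[[100, 0, 0, 0, -0.12], [100, 0, 0, 0, -0.12], [100, 0, 0, 0, -0.12], [100, 0, 0, 0, -0.12], [100, 0, 0, 0, -0.12], [100, 0, 0, 0, -0.12], [100, 0, 0, 0, -0.12], [100, 0, 0, 0, -0.12], [100, 0, 0, 0, 0], [100, 0, 0, 0, 0]]])

```text
t: 8.67
tool_pos: [0.56, -0.2608, 0.2524]
orientation: [0.754, 0.656, -0.0, -0.001]
force: [-0.9, -0.7, 0.5]
opening: 0.0857
grip_force: 0.0
```

```bash
python3 w.py .504 .2615 .148
```

```text
t 8.6667 pos [ 0.56   -0.2608  0.2524] togo cm (tool) [ 50.9478 -12.766   10.4776] yaw 1.4318843184603611 zt [-0.001   0.0006 -1.    ] q [-0.5277  0.2401  1.1977  0.0001  1.705  -0.3887] F [-0.8711 -0.6771  0.4699] M [ 0.0246  0.0075 -0.0177] 0.085690963228582 0.0
```

Emit:
drive_tool(increments=[[[100, 2.6, -0.65, 0, 0], [100, 2.6, -0.65, 0, 0], [100, 2.6, -0.65, 0, 0], [100, 2.6, -0.65, 0, 0], [100, 2.6, -0.65, 0, 0], [100, 2.6, -0.65, 0, 0], [100, 2.6, -0.65, 0, 0], [100, 2.6, -0.65, 0, 0], [100, 2.6, -0.65, 0, 0], [100, 2.6, -0.65, 0, 0]]])

```text
t: 9.5
tool_pos: [0.5306, 0.0068, 0.253]
orientation: [0.755, 0.656, 0.0, -0.0]
force: [0.1, 1.2, -0.8]
opening: 0.0851
grip_force: 0.0
```

Emit:
drive_tool(increments=[[[100, 2.5, -0.63, 0, 0], [100, 2.5, -0.63, 0, 0], [100, 2.5, -0.63, 0, 0], [100, 2.5, -0.63, 0, 0], [100, 2.5, -0.63, 0, 0], [100, 2.5, -0.63, 0, 0], [100, 2.5, -0.63, 0, 0], [100, 2.5, -0.63, 0, 0], [100, 2.5, -0.63, 0, 0], [100, 2.4, -0.6, 0, 0]]])

```text
t: 10.33
tool_pos: [0.5021, 0.2621, 0.253]
orientation: [0.754, 0.656, -0.0, -0.0]
force: [-0.1, 0.5, 0.5]
opening: 0.0855
grip_force: 0.0
```

Emit:
drive_tool(increments=[[[100, 0, 0, 0, -0.12], [100, 0, 0, 0, -0.12], [100, 0, 0, 0, -0.12], [100, 0, 0, 0, -0.12], [100, 0, 0, 0, -0.12], [100, 0, 0, 0, -0.12], [100, 0, 0, 0, -0.12], [100, 0, 0, 0, 0], [100, 0, 0, 0, 0], [100, 0, 0, 0, 0]]])

```text
t: 11.17
tool_pos: [0.5025, 0.2606, 0.2531]
orientation: [0.422, 0.907, -0.0, -0.0]
force: [-0.6, -0.1, 0.8]
opening: 0.0852
grip_force: 0.0
```

```bash
python3 w.py .504 .2615 .148
```

```text
t 11.1667 pos [0.5025 0.2606 0.2531] togo cm (tool) [-0.0284  0.1713 10.5089] yaw 2.271175468900095 zt [-0.0002 -0.0001 -1.    ] q [ 0.3783  0.1234  1.3317 -0.      1.6868 -0.3221] F [-0.6061 -0.1461  0.8227] M [ 0.0163 -0.0259 -0.0462] 0.08519390527089034 0.0
```

Emit:
drive_tool(increments=[[[100, 0, 0.17, 0, 0], [100, 0, 0, 2, 0], [100, 0, 0, 2, 0], [100, 0, 0, 2, 0], [100, 0, 0, 2, 0], [100, 0, 0, 1.3, 0], [100, 0, 0, 1, 0], [100, 0, 0, 0, 0], [100, 0, 0, 0, 0]]])

```text
t: 11.92
tool_pos: [0.5038, 0.2617, 0.1501]
orientation: [0.42, 0.907, -0.0, -0.0]
force: [-0.6, 0.2, 1.1]
opening: 0.0854
grip_force: 0.0
```

Emit:
drive_tool(increments=[[[60, 0, 0, 0, 0], [60, 0, 0, 0, 0], [60, 0, 0, 0, 0], [40, 0, 0, 0, 0], [40, 0, 0, 0, 0], [40, 0, 0, 0, 0], [40, 0, 0, 0, 0], [40, 0, 0, 0, 0]]], newtons=40)

```text
t: 12.58
tool_pos: [0.5037, 0.2613, 0.1521]
orientation: [0.42, 0.907, -0.0, 0.0]
force: [-3.8, -3.8, 5.3]
opening: 0.0509
grip_force: 42.8
```

```bash
python3 w.py .504 .2615 .150
```

```text
t 12.5833 pos [0.5037 0.2613 0.1521] togo cm (tool) [0.0002 0.0384 0.2088] yaw 2.2745499577090906 zt [ 0.0005 -0.0008 -1.    ] q [ 0.3791  0.1666  1.4845 -0.001   1.4903 -0.3246] F [-3.824  -3.799   5.2622] M [-0.3612  0.5952 -0.0214] 0.05089441406391613 42.78194546699524
```

Emit:
drive_tool(increments=[[[40, 0, 0, 0, 0.1], [40, 0, 0, 0, 0.1], [40, 0, 0, 0, 0.1], [40, 0, 0, 0, 0.1], [40, 0, 0, 0, 0.1], [40, 0, 0, 0, 0.1], [40, 0, 0, 0, 0.1], [40, 0, 0, 0, 0.1], [40, 0, 0, 0, 0.1], [40, 0, 0, 0, 0.1]]])

```text
t: 13.42
tool_pos: [0.5029, 0.2611, 0.152]
orientation: [0.805, 0.593, -0.001, 0.0]
force: [-6.2, -2.7, 7.6]
opening: 0.0507
grip_force: 43.0
```

Emit:
drive_tool(increments=[[[40, 0, 0, 0, 0.1], [40, 0, 0, 0, 0.1], [40, 0, 0, 0, 0.1], [40, 0, 0, 0, 0.1], [40, 0, 0, 0, 0.1], [40, 0, 0, 0, 0], [40, 0, 0, 0, 0], [40, 0, 0, 0, 0]]])

```text
t: 14.08
tool_pos: [0.5025, 0.2613, 0.1521]
orientation: [0.926, 0.378, -0.001, -0.0]
force: [-7.1, -2.5, 8.3]
opening: 0.0506
grip_force: 43.1
```

```bash
python3 w.py .504 .2615 .150
python3 - <<'E'
from h import *
im=[]
for n,(a,b) in (("top",(165,140)),("side",(225,190))):
    p=eyes.read_camera(n)
    im.append(cv2.resize(p["pixels"][a:a+85,b:b+100],None,fx=6,fy=6,interpolation=cv2.INTER_CUBIC)[:, :])
    for l in ("pointer_tip","index_mark"): print(n,l,[(r["point"],r["confidence"],at_z(p,*r["point"],.121)) for r in spot_point(l,p)])
cv2.imwrite("pics/d.png",cv2.resize(np.hstack(im),None,fx=.66,fy=.66))
E
```

```text
t 14.0833 pos [0.5025 0.2613 0.1521] togo cm (tool) [0.1186 0.091  0.2076] yaw 0.7746394813291011 zt [-0.0023 -0.0009 -1.    ] q [ 0.3795  0.1661  1.4852 -0.      1.4928  1.1756] F [-7.098  -2.4815  8.3069] M [-0.5216  1.071  -0.0943] 0.05060793707853376 43.12640368938446
top pointer_tip [([181.3, 198.0], 0.44, array([0.54181567, 0.27456499, 0.121     ]))]
top index_mark []
side pointer_tip [([217.1, 265.0], 0.7, array([0.55032443, 0.27967496, 0.121     ]))]
side index_mark []
```

View pics/d.png

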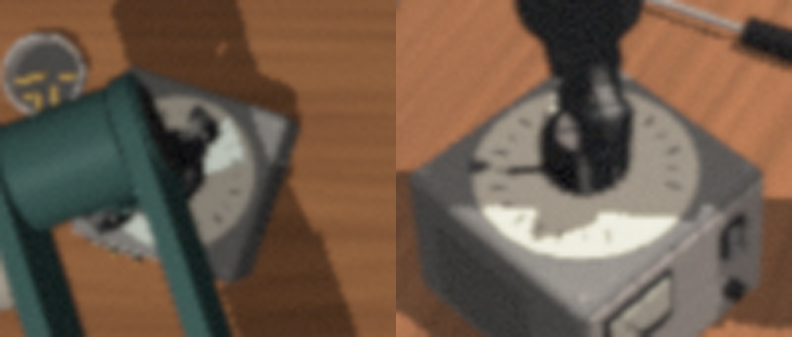

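The side view shows the pointer almost at the index (tip near (510,169) in the crop, index near (488,166)). I'll release and back off for an unobstructed measurement.

Emit:
drive_tool(increments=[[[100, 0, 0, 0, 0], [100, 0, 0, 0, 0], [100, 0, 0, 0, 0], [100, 0, 0, 0, 0], [100, 0, 0, -2.6, 0], [100, 0, 0, -2.6, 0], [100, 0, 0, -2.6, 0], [100, 0, 0, -2.6, 0], [100, 0, 0, 0, 0], [100, 0, 0, 0, 0]]])

```text
t: 15.22
tool_pos: [0.5049, 0.2621, 0.2565]
orientation: [0.926, 0.378, 0.003, 0.0]
force: [-0.7, -0.0, -0.2]
opening: 0.0854
grip_force: 0.0
```

Emit:
drive_tool(increments=[[[100, -1.8, 1.8, 0, 0], [100, -1.8, 1.8, 0, 0], [100, -1.8, 1.8, 0, 0], [100, -1.8, 1.8, 0, 0], [100, -1.8, 1.8, 0, 0], [100, -1.8, 1.8, 0, 0], [100, -1.8, 1.8, 0, 0], [100, -1.8, 1.8, 0, 0], [100, -1.8, 1.8, 0, 0], [100, -1.8, 1.8, 0, 0]]])

```text
t: 16.05
tool_pos: [0.5003, 0.006, 0.252]
orientation: [0.926, 0.378, -0.002, -0.001]
force: [0.5, 0.1, -0.5]
opening: 0.0856
grip_force: 0.0
```

```bash
python3 w.py .504 .2615 .150
python3 - <<'E'
from h import *
im=[]
for n,(a,b) in (("top",(180,160)),("side",(240,205))):
    p=eyes.read_camera(n)
    im.append(cv2.resize(p["pixels"][a:a+60,b:b+66],None,fx=6,fy=6,interpolation=cv2.INTER_CUBIC)[:, :])
    for l in ("pointer_tip","index_mark"): print(n,l,[(r["point"],r["confidence"],at_z(p,*r["point"],.121)) for r in spot_point(l,p)])
cv2.imwrite("pics/e.png",np.hstack(im))
E
```

```text
t 16.05 pos [0.5003 0.006  0.252 ] togo cm (tool) [ 18.1603 -17.9663  10.2033] yaw 0.7748635561343693 zt [-0.0035  0.0003 -1.    ] q [-0.1012 -0.0212  1.4849 -0.0001  1.6814  0.6947] F [ 0.505   0.1422 -0.4556] M [-0.0339 -0.0415  0.0289] 0.08560005157386598 0.0
top pointer_tip [([181.3, 198.9], 0.66, array([0.53854501, 0.27444652, 0.121     ]))]
top index_mark []
side pointer_tip [([219.4, 267.5], 0.57, array([0.54110547, 0.28415274, 0.121     ]))]
side index_mark []
```

View pics/e.png

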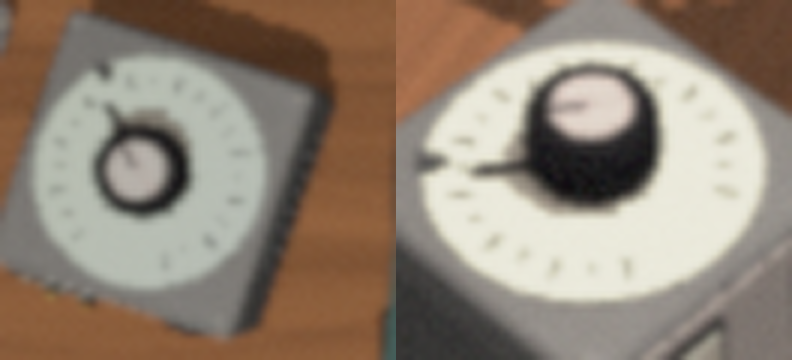

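The pointer stops about 0.11 rad short of the index: tip at (109,107) against index (107,77) in the top crop, and tip (475,172) against index (443,161) in the side crop. I'm going back for the correction.

Emit:
drive_tool(increments=[[[100, 1.8, -1.8, 0, 0], [100, 1.8, -1.8, 0, 0], [100, 1.8, -1.8, 0, 0], [100, 1.8, -1.8, 0, 0], [100, 1.8, -1.8, 0, 0], [100, 1.8, -1.8, 0, 0], [100, 1.8, -1.8, 0, 0], [100, 1.8, -1.8, 0, 0], [100, 1.8, -1.8, 0, 0], [100, 1.8, -1.8, 0, 0]]])

```text
t: 17.18
tool_pos: [0.5029, 0.2644, 0.2538]
orientation: [0.925, 0.379, -0.0, -0.0]
force: [0.6, -0.1, 0.4]
opening: 0.0855
grip_force: 0.0
```

Emit:
drive_tool(increments=[[[100, 0, 0, 0, 0], [100, 0, 0, 0, 0], [100, 0, 0, 0, 0], [100, 0, 0, 0, 0]]])

```text
t: 17.52
tool_pos: [0.5037, 0.2614, 0.2541]
orientation: [0.926, 0.378, -0.0, 0.0]
force: [-0.2, 0.4, -0.3]
opening: 0.0854
grip_force: 0.0
```

```bash
python3 w.py .504 .2615 .150
```

```text
t 17.5167 pos [0.5037 0.2614 0.2541] togo cm (tool) [ 0.038   0.0084 10.4137] yaw 0.7746438274538228 zt [-0.0002 -0.0006 -1.    ] q [ 0.379   0.1264  1.3263 -0.0005  1.6894  1.1751] F [-0.2118  0.394  -0.2938] M [-0.0015 -0.0032 -0.0266] 0.08536623411942396 0.0
```

Emit:
drive_tool(increments=[[[100, 0, 0, 2, 0], [100, 0, 0, 2, 0], [100, 0, 0, 2, 0], [100, 0, 0, 2, 0], [100, 0, 0, 1.3, 0], [100, 0, 0, 1, 0], [100, 0, 0, 0, 0], [100, 0, 0, 0, 0]]])

```text
t: 18.18
tool_pos: [0.5039, 0.2611, 0.1513]
orientation: [0.926, 0.377, -0.0, 0.0]
force: [0.2, -0.1, 0.2]
opening: 0.0855
grip_force: 0.0
```

Emit:
drive_tool(increments=[[[60, 0, 0, 0, 0], [60, 0, 0, 0, 0], [60, 0, 0, 0, 0], [40, 0, 0, 0, 0], [40, 0, 0, 0, 0], [40, 0, 0, 0, 0], [40, 0, 0, 0, 0], [40, 0, 0, 0, 0]]], newtons=40)

```text
t: 18.85
tool_pos: [0.5039, 0.2627, 0.1532]
orientation: [0.926, 0.378, 0.001, -0.001]
force: [-2.2, 2.0, 5.9]
opening: 0.0509
grip_force: 42.8
```

Emit:
drive_tool(increments=[[[40, 0, 0, 0, 0.05], [40, 0, 0, 0, 0.06], [40, 0, 0, 0, 0], [40, 0, 0, 0, 0], [40, 0, 0, 0, 0], [40, 0, 0, 0, 0]]])

```text
t: 19.35
tool_pos: [0.504, 0.2626, 0.1532]
orientation: [0.945, 0.326, 0.001, -0.001]
force: [-2.8, 1.0, 5.8]
opening: 0.0505
grip_force: 42.9
```

Emit:
drive_tool(increments=[[[100, 0, 0, 0, 0], [100, 0, 0, 0, 0], [100, 0, 0, 0, 0], [100, 0, 0, 0, 0], [100, 0, 0, -2.6, 0], [100, 0, 0, -2.6, 0], [100, 0, 0, -2.6, 0], [100, 0, 0, -2.6, 0], [100, 0, 0, 0, 0], [100, 0, 0, 0, 0]]])

```text
t: 20.18
tool_pos: [0.5048, 0.2619, 0.2574]
orientation: [0.945, 0.326, 0.002, 0.0]
force: [-0.1, -0.5, -0.2]
opening: 0.0855
grip_force: 0.0
```

Emit:
drive_tool(increments=[[[100, -1.6, 2, 0, 0], [100, -1.6, 2, 0, 0], [100, -1.6, 2, 0, 0], [100, -1.6, 2, 0, 0], [100, -1.6, 2, 0, 0], [100, -1.6, 2, 0, 0], [100, -1.6, 2, 0, 0], [100, -1.6, 2, 0, 0], [100, 0, 0, 0, 0], [100, 0, 0, 0, 0]]])

```text
t: 21.02
tool_pos: [0.5012, 0.0558, 0.2533]
orientation: [0.946, 0.325, -0.002, -0.001]
force: [0.6, 0.2, -0.3]
opening: 0.0856
grip_force: 0.0
```

```bash
python3 w.py .504 .2615 .150
python3 - <<'E'
from h import *
im=[]
for n,(a,b) in (("top",(180,160)),("side",(240,205))):
    p=eyes.read_camera(n)
    im.append(cv2.resize(p["pixels"][a:a+60,b:b+66],None,fx=6,fy=6,interpolation=cv2.INTER_CUBIC)[:, :])
cv2.imwrite("pics/f.png",np.hstack(im))
E
```

```text
t 21.0167 pos [0.5012 0.0558 0.2533] togo cm (tool) [ 12.8955 -16.0264  10.3277] yaw 0.6621072617643037 zt [-0.0034  0.0002 -1.    ] q [-0.0017 -0.0127  1.474   0.0002  1.6837  0.907 ] F [ 0.6478  0.2069 -0.3163] M [ 0.0733 -0.013   0.0145] 0.08555872949851502 0.0
```

View pics/f.png

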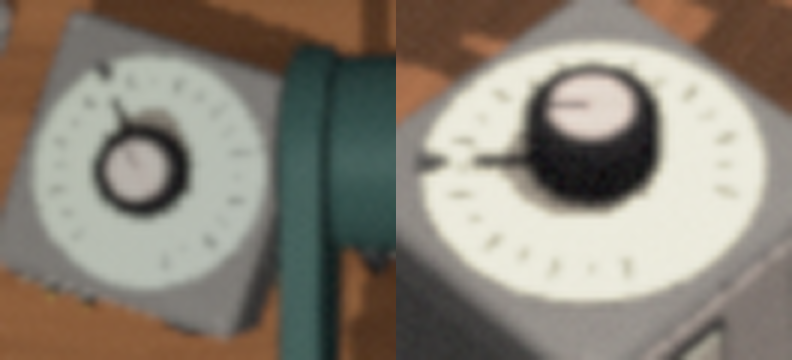

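The pointer now lies in line with the index in both views: tip at (116,102) pointing at (107,77) in the top crop, and (477,161) at (443,161) in the side crop. I'm handing in.

```bash
python3 -c "from cell import ctrl; print(ctrl.job_done())"
```

```text
the job is handed in; nothing more can be done
None
```

I handed the job in: the glass is turned about 0.2 rad past first touch on its gasket (estimated from the turn and wrist torque), and the pointer lines up with the steel index in both camera views. The hand-in gave no verdict.

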